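# Look over the rice-pot lid's steam vent through a reading lens

### The job

Check that the steam vent of the rice-pot lid is clear: pick the reading lens up gently by its light plastic handle, without fingering the glass or its rim, and hold it flat and level, centred over the vent, with the middle of its rim level with the upper end of the blade of the little square, which has been set to the height at which the lens is sharp. Keep it steady there for a good two seconds and finish still holding it in that place; do not let the lens touch the lid, the square, the bowls, the cup or the whisk, and leave those as they stand.

Things in the scene. Friction and masses are not known exactly. Their poses are not given: they have to be found in the camera images.
- lens: Reading lens lying flat on the counter, left or right of the lid, turned any way; about 75 g. Black plastic handle 112 mm long (x = -100 to +12 mm), 18 mm wide, 14 mm thick; steel neck 10 mm wide (to x = +29 mm); then the round glass in its rim. Origin under the handle, level with its underside, at the balance point. x points along the handle towards the glass, z up.
- lens_grip (a point): Where to grip the lens: middle of the handle's thickness at the balance point, 7 mm above the origin of the lens, 65 mm from the centre of the glass. The handle is a thin hollow shell that 10 to 20 N of grip holds well; it is spoilt if the fingers squeeze with more than 30 N.
- lens_glass: The round glass in its black rim, part of the reading lens: 72 mm outside diameter, rim 12 mm thick. Origin at the centre of the glass, half way up the rim: 7 mm above the lens's underside and 65 mm along x from the origin of the lens. z is square to the glass.
- lid: Domed aluminium lid of the rice pot, lying knob up on the counter: 186 mm diameter, dome 18 mm high, black centre knob rising to 50 mm. Loose. Origin at the centre of its underside, z up; the vent lies along its x axis.
- lid_vent (a point): The steam vent: a steel bushing of 22 mm diameter with a dark 9 mm hole, standing out of the lid's dome 55 mm from its centre. The point is the centre of the bushing's top, 24 mm above the counter.
- square: Small combination square standing at the far side of the counter, beyond the lid: dark cast stock 95 mm long (along its y axis), 22 mm thick and 46 mm high, lying on its long edge, a graduated steel blade standing upright out of its -y end, 27 mm from the middle. Loose, 0.3 kg. Origin under the middle of the stock, z up.
- blade_top (a point): Middle of the upper end of the square's upright steel blade (25 mm wide, 2.5 mm thick). Its height, anywhere from 105 to 133 mm above the counter, marks the focal height for the middle of the lens's rim.
- bowls: Bystander: stack of three nesting steel bowls, 170 mm diameter, 69 mm high. Origin under its centre.
- cup: Bystander: small white ceramic cup without handle, 72 mm diameter, 60 mm high. Origin under its centre.
- whisk: Bystander: flat whisk lying on the counter, wooden handle 125 mm long, 18 mm wide, 14 mm thick with flat silicone loops up to 58 mm wide at its end, 240 mm long in all. It lies on the side of the lid where the lens is not. Origin under the handle, 7 mm behind its front end; loops towards +x.

How it is judged (in metres and radians):
On the way, in this order (a step that is already met when the one before it is completed fails the run):
1. the lens is lifted clear of the counter in the fingers (height (world z) of each of lens, lens_glass above 0.03 m and contact force between the fingers and lens above 0.5 N), for 0.2 s.
2. the lens is held level and steady over the vent at the blade's height for two seconds (horizontal distance between lens_glass and lid_vent below 0.012 m and z of lens_glass in the frame of blade_top between -0.007 and 0.007 m and angle between lens_glass's own z axis and vertical below 0.14 rad and linear speed of lens below 0.02 m/s and angular speed of lens below 0.15 rad/s and contact force between the fingers and lens above 0.5 N and contact force between lens and lid below 0.1 N and contact force between lens and square below 0.1 N and contact force between lens and bowls below 0.1 N and contact force between lens and cup below 0.1 N and contact force between lens and whisk below 0.1 N), for 2 s.
At the end, for the whole second after the job is handed in: The lens is in the fingers, touching nothing else, its glass centre within 12 mm of the vent's axis and 7 mm of the height of the blade's upper end, level within 0.14 rad, steady, after 2 s there; lid, square, bowls, cup and whisk within 15 mm of where they stood (all of step 2 and distance of each of lid, square, bowls, cup, whisk, lid_vent from where it was at the start of the episode below 0.015 m and angle between square's own z axis and vertical below 0.06 rad); the arm keeps its last pose, push and grip.
It fails at once if the lens's handle is gripped or knocked harder than its thin shell bears (30 N a finger, 60 N over both) (contact force between the fingers and lens above 60 N).
It fails at once if the fingers touch the glass or its rim (contact force between the fingers and lens_glass above 1 N).
It fails at once if the lens touches the lid, the square or a bystander (contact force between lens and lid above 1 N or contact force between lens and square above 1 N or contact force between lens and bowls above 1 N or contact force between lens and cup above 1 N or contact force between lens and whisk above 1 N).
It fails at once if the lid, the square or a bystander is shifted more than 25 mm or the square is tipped (distance of any of lid, square, bowls, cup, whisk from where it was at the start of the episode above 0.025 m or angle between square's own z axis and vertical above 0.2 rad).
It also fails if it takes over 45 s, if anything falls off the work surface, if the arm or the gripper's body presses on something with over 40 N, if the wrist force passes 120 N, or if a joint passes its speed limit or range.

### The arm

A 6-joint arm with a two-finger parallel gripper is mounted at the origin on the work surface. World frame = base frame: x ahead of the robot, y to its left, z up, the work surface at z = 0. Lengths are in m, angles in degrees, forces in N, time in s.
With the tool pointing down it reaches from about 0.3 to 0.825 m from the base axis. Payload 5.4 kg.
Tool frame: the origin (TCP) lies where the fingers leave the gripper's body, on its centre line; the fingertips stand 88 mm ahead of it and the grasp point (between the pads) lies 69 mm ahead of it (env.hold_point_z is the distance from the TCP to the grasp point, in m); z points along the fingers, x is the direction in which the jaws open and shut, and the axes are right-handed (so a half turn about z gives the same grasp; the last joint's range is limited). The gripper opens to 92 mm and grips with 3 to 60 N. Pads are 20 mm wide; open, the fingers measure 128 mm over their backs; the gripper's body (75 mm by 189 mm) begins 69 mm behind the grasp point.
Start: joints at [-85.205, 9.076, 91.501, -0, 79.423, -12.038], TCP at [0.166, -0.55, 0.303] pointing down, gripper open.
Joint ranges: [-166.64, 166.64], [-54.1, 131.32], [10.49, 154.53], [-73.88, 253.88], [9.74, 151.15], [-171.62, 171.62]. Speed limits (degrees/s): [147.25, 147.25, 180, 180, 180, 180].

### API

Orientations are given as a 3x3 rotation matrix whose columns are the frame's x, y, z axes.
In Python, from plant import telemetry, snapshot, env gives the robot as it stands.
- The arm moves only by the shell command python3 -m crank 'ROWS' [OPENING]. ROWS is text: rows parted by semicolons, each of 4 numbers parted by spaces: the shift along the tool's x, y, z in cm, then the turn about the tool's z in rad. A call has 1 to 12 rows; each row shifts and turns the pose as measured when the row begins, along the tool's axes as they then stand; what a row does not reach is not made up. A row lasts 1/8 s, in which the tool goes at most 62.5 mm and 10.7 degrees, less where a joint would pass 70% of its speed; a pose out of reach is approached as far as the arm can. A call is refused whole if a number of a shift passes 6.25 or a number of a turn 0.188, either way. A call with a gripper value outside its range is refused whole. OPENING is the gripper command: -1 is shut, 1 is fully open, values between are in proportion, set as the call begins (- or left out, the last holds). The fingers move at their own pace and stop on an object; the grip force is fixed at half the most. Time passes only in rows, so rows that do not move let the fingers close. It gives the time, the measured TCP pose, the force and the opening at its end, in the units of the state.
- telemetry.state(): the state, without advancing time (a new reading comes with each control period).
- snapshot(name): name is "scene" or "top" or "wrist"; returns a dict with "pixels" (400x640x3 uint8, red, green, blue), "K" (3x3 intrinsics, pixels), "distortion" ([k1, k2, p1, p2, k3] as OpenCV has them; the pictures are not rectified), "cam_to_world" (4x4, takes a point from camera to world coordinates). Camera axes: x right, y down, z forward; pixel columns grow to the right and rows downward; lengths in m; the calibration is good to about 2 mm. A picture is of the moment at which its call begins. There is no depth.
- env.finish_job(): hands the job in, once; it reports no verdict.
The state is a dict: "clock": time; "q": joint angles; "joint_velocities": joint speeds; "tau": joint torques, N m; "ee_pos": TCP position; "ee_rot": TCP orientation; "contact_force": force on the tool from outside, world axes, zero at the start; "ft_torque": the same for the moment, N m; "grip_width": finger opening in m.
Only numpy, scipy, OpenCV 4.12 (cv2) and the standard library are available. Lean on these libraries where they do the work, as an engineer would, in place of code of your own. Each camera call takes 0.05 s, during which the arm holds its last target.

## Working session

There is one attempt and no reset: what is moved stays moved. The work goes in short steps, Python scripts to look and compute and a shell command to move; the robot and the scene stay as the last step left them, time stands still between calls to the robot, and variables do not carry over. Pictures are saved under pics/ and viewed, and the job is handed in when it is done.

```bash
ls; mkdir -p pics; cat > h.py <<'E'
import numpy as np, cv2, pickle
from plant import telemetry, snapshot, env
def grab(name,tag):
    s=snapshot(name); pickle.dump(s,open(f'pics/{tag}.pkl','wb'))
    cv2.imwrite(f'pics/{tag}.png',s['pixels'][:,:,::-1]); return s
def load(tag): return pickle.load(open(f'pics/{tag}.pkl','rb'))
def ray(s,u,v):
    p=cv2.undistortPoints(np.array([[[u,v]]],float),s['K'],np.array(s['distortion'],float))[0,0]
    T=np.array(s['cam_to_world']); d=T[:3,:3]@np.array([p[0],p[1],1]); return T[:3,3],d/np.linalg.norm(d)
def atz(s,u,v,z):
    o,d=ray(s,u,v); return o+d*(z-o[2])/d[2]
def proj(s,P):
    T=np.linalg.inv(np.array(s['cam_to_world'])); P=np.atleast_2d(P).astype(float)
    r,_=cv2.Rodrigues(T[:3,:3]); return cv2.projectPoints(P,r,T[:3,3],s['K'],np.array(s['distortion'],float))[0][:,0]
def tri(a,b):
    A=[];B=[]
    for s,u,v in (a,b):
        o,d=ray(s,u,v); M=np.eye(3)-np.outer(d,d); A.append(M);B.append(M@o)
    X=np.linalg.lstsq(np.vstack(A),np.hstack(B),rcond=None)[0]; return X
def crop(tag,x,y,w,h,k,out):
    s=load(tag)['pixels'][y:y+h,x:x+w,::-1]; cv2.imwrite(f'pics/{out}.png',cv2.resize(s,None,fx=k,fy=k,interpolation=cv2.INTER_CUBIC))
E
python3 - <<'E'
from h import *
for n in('scene','top','wrist'):
    s=grab(n,n+'0'); print(n,np.round(s['cam_to_world'],3).tolist(),s['distortion'])
print(telemetry.state())
E
```

```text
pics
scene [[0.207, 0.754, -0.624, 1.303], [0.978, -0.164, 0.126, -0.13], [-0.007, -0.637, -0.771, 0.976], [0.0, 0.0, 0.0, 1.0]] [-0.08715353  0.          0.          0.          0.        ]
top [[0.02, -0.996, 0.091, 0.496], [-1.0, -0.02, 0.002, -0.011], [-0.0, -0.091, -0.996, 1.038], [0.0, 0.0, 0.0, 1.0]] [-0.05504472  0.          0.          0.          0.        ]
wrist [[0.29, -0.917, -0.274, 0.245], [-0.957, -0.278, -0.082, -0.527], [-0.001, 0.286, -0.958, 0.384], [0.0, 0.0, 0.0, 1.0]] [-0.04099626  0.          0.          0.          0.        ]
{'clock': 0.15, 'q': array([-8.52047483e+01,  9.10302536e+00,  9.15548748e+01, -8.31733631e-04,
        7.94246451e+01, -1.20359282e+01]), 'joint_velocities': array([ 0.0100065 , -0.03916582, -0.2046758 ,  0.11802762,  0.02499798,
       -0.0468881 ]), 'tau': array([ 1.81524880e-03, -3.85915196e+01, -3.22433281e+01,  7.02918414e-02,
        3.50595836e-02, -8.38298092e-05]), 'ee_pos': array([ 0.16645663, -0.54999932,  0.30196441]), 'ee_rot': array([[ 2.89555185e-01, -9.57161312e-01, -1.34654569e-04],
       [-9.57160280e-01, -2.89555075e-01,  1.43445130e-03],
       [-1.41199120e-03, -2.86466808e-04, -9.99998962e-01]]), 'contact_force': array([-0.04338627, -0.0306144 , -0.27119326]), 'ft_torque': array([-0.02461856, -0.01590711,  0.01119419]), 'grip_width': 0.09199512613438691}
```

View pics/top0.png

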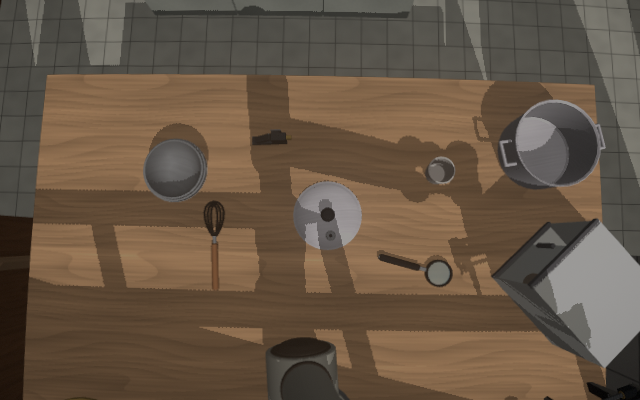

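View pics/scene0.png

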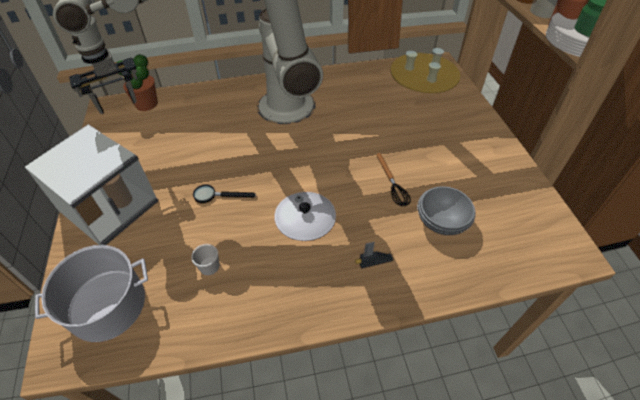

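The top view shows the lens (handle end ~(379,256), glass ~(438,272)), the vent ~(331,236), the square ~(270,138), and the cup at (440,170). I'll enlarge these next.

```bash
python3 - <<'E'
from h import *
crop('top0',370,235,100,65,8,'c_lens'); crop('top0',240,110,60,50,12,'c_sq'); crop('scene0',340,230,70,50,11,'c_sqs'); crop('top0',285,175,85,80,7,'c_lid')
crop('scene0',180,175,90,40,8,'c_lenss')
E
```

```text
(no output)
```

View pics/c_lens.png

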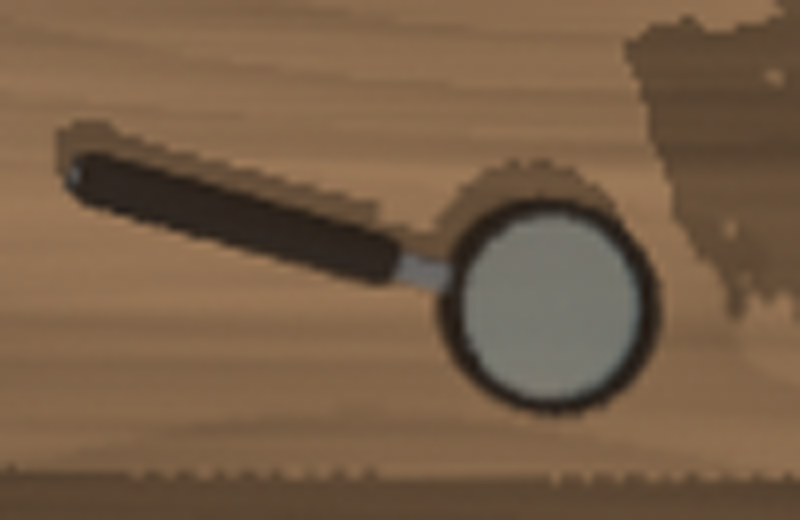

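View pics/c_sq.png

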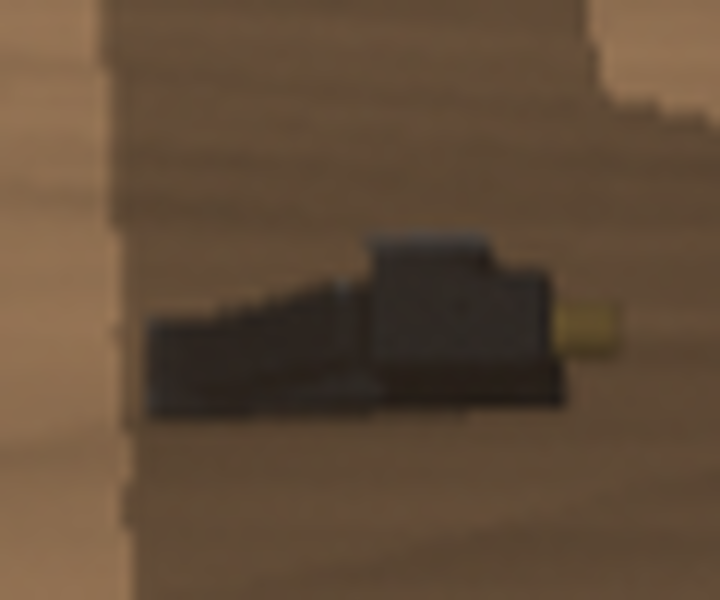

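View pics/c_sqs.png

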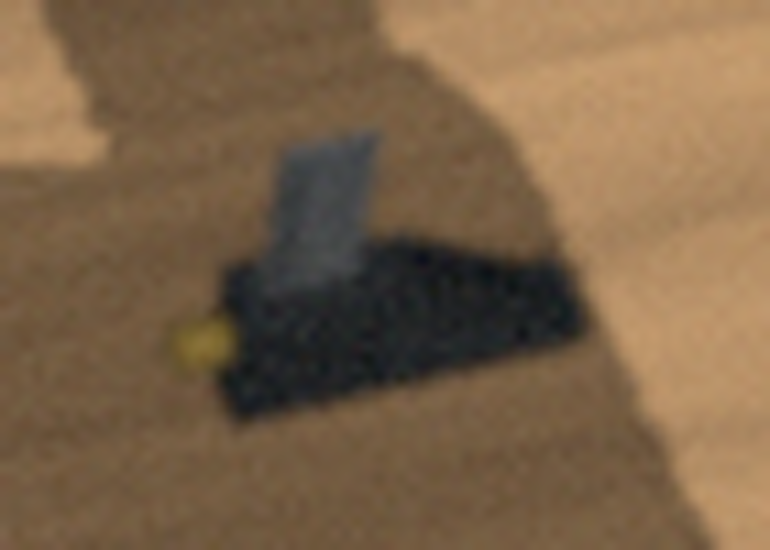

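View pics/c_lid.png

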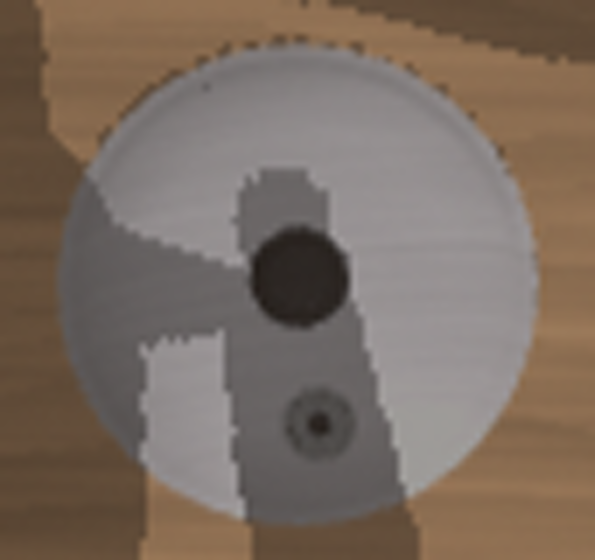

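View pics/c_lenss.png

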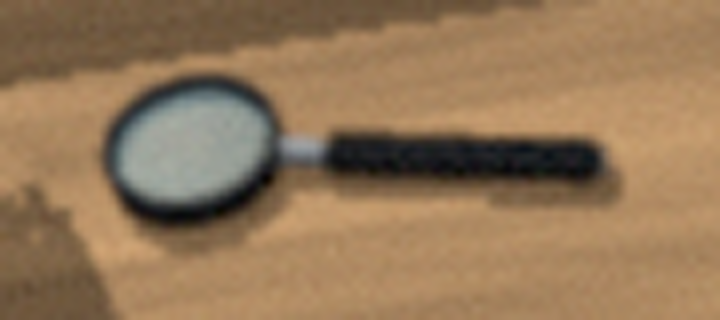

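View pics/wrist0.png

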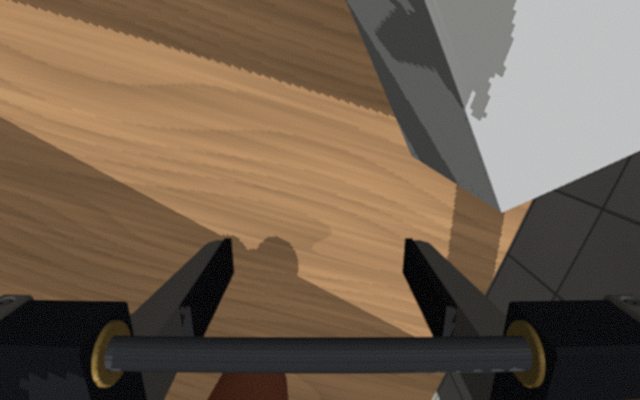

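```bash
python3 - <<'E'
from h import *
t=load('top0'); s=load('scene0')
def p(x,y,k,x0,y0): return x0+(x+.5)/k-.5, y0+(y+.5)/k-.5
g=p(549,305,8,370,235); b=p(72,172,8,370,235); f=p(398,264,8,370,235)
gs=p(192,149,8,180,175); bs=p(604,160,8,180,175); fs=p(330,152,8,180,175)
for n,a,c,z in(('glass',g,gs,.013),('butt',b,bs,.008),('front',f,fs,.008)):
    print(n,atz(t,*a,z),atz(s,*c,z),tri((t,*a),(s,*c)))
G=atz(t,*g,.013);B=atz(t,*b,.008);F=atz(t,*f,.008); print(np.linalg.norm((G-B)[:2]),np.linalg.norm((G-F)[:2]), np.degrees(np.arctan2(*(G-B)[1::-1])))
v=p(319,424,7,285,175); k=p(299,276,7,285,175)
V=atz(t,*v,.024);K=atz(t,*k,.05);print('vent',V,'knob',K,np.linalg.norm((V-K)[:2]))
bt=p(432,238,12,240,110); bsn=p(331,142,11,340,230)
print('blade',tri((t,*bt),(s,*bsn)))
for X in (378,496): print(p(X,238,12,240,110))
l=p(375,237,12,240,110); r=p(490,237,12,240,110); ls=p(378,132,11,340,230); rs=p(285,152,11,340,230)
print(tri((t,*l),(s,*ls)),tri((t,*r),(s,*rs)))
print('sq bottom', atz(s,*p(240,418,11,340,230),0),atz(s,*p(585,335,11,340,230),0),atz(t,*p(148,415,12,240,110),0),atz(t,*p(565,405,12,240,110),0))
E
```

```text
glass [ 0.40617826 -0.32636189  0.013     ] [ 0.40887558 -0.32579133  0.013     ] [ 0.40598196 -0.32681978  0.01006833]
butt [ 0.44739064 -0.16728779  0.008     ] [ 0.44538285 -0.16556822  0.008     ] [ 0.44762039 -0.16616273  0.01074004]
front [ 0.41862167 -0.27694107  0.008     ] [ 0.41777044 -0.27234766  0.008     ] [ 0.41910862 -0.27414502  0.01031038]
0.16432599402678683 0.05096328455492126 -104.52465063643079
vent [ 0.50067312 -0.03636281  0.024     ] knob [ 0.55490042 -0.02736321  0.05      ] 0.05496901308086818
blade [0.75979523 0.1075218  0.10920046]
(271.0416666666667, 129.375)
(280.875, 129.375)
[0.75967821 0.1191455  0.10953784] [0.7602478  0.09583968 0.1093404 ]
sq bottom [0.76667818 0.09330503 0.        ] [0.76216005 0.1858392  0.        ] [0.7474624  0.18417553 0.        ] [0.75149981 0.08784091 0.        ]
```

Checks hold: knob to vent measures 55.0 mm (spec 55), glass to butt 164 (165), and blade width 23–25 (25). The blade top comes out at ~0.109–0.110. First I'll back away from the toaster.

```bash
python3 -m crank '-3.5 -3.2 -0.5 0; -3.5 -3.2 -0.5 0; -3.5 -3.2 0 0; -3.3 -3.4 0 0; 0 0 0 -0.17; 0 0 0 -0.17; 0 0 0 -0.17; 0 0 0 -0.17; 0 0 0 -0.17;0 0 0 -0.17;0 0 0 0'
```

```text
clock: 1.52
ee_pos: [0.2529, -0.3727, 0.3089]
ee_rot: [[0.975, -0.224, -0.001], [-0.224, -0.975, 0.007], [-0.003, -0.007, -1.0]]
contact_force: [0.1, -0.3, -1.0]
grip_width: 0.0921
```

```bash
python3 -m crank '3.5 -3.6 2 0; 3.5 -3.6 2 0;3.5 -3.6 2 0;3.5 -3.6 2 0.028;0 0 0 0;0 0 0 0'; python3 - <<'E'
from h import *
grab('wrist','wrist1')
E
```

```text
clock: 2.28
ee_pos: [0.4265, -0.2623, 0.2273]
ee_rot: [[0.962, -0.274, -0.001], [-0.274, -0.962, 0.004], [-0.002, -0.004, -1.0]]
contact_force: [-0.4, -0.8, 0.6]
grip_width: 0.092
```

View pics/wrist1.png

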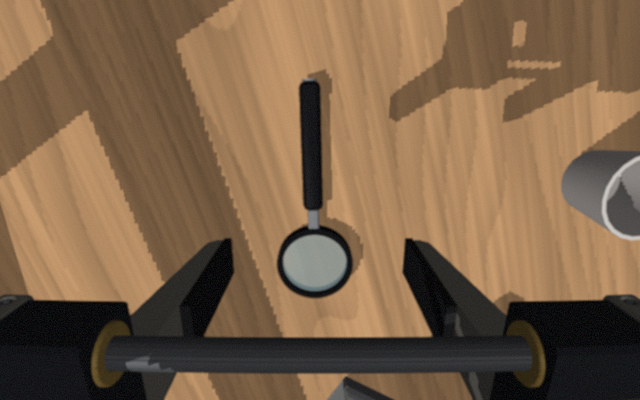

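The wrist view shows the lens between the fingers: butt (310,82), handle front (313,209), glass centre (315,261). Nothing else is close.

```bash
python3 - <<'E'
from h import *
w=load('wrist1'); st=telemetry.state()
G=atz(w,315,260.5,.011);B=atz(w,310,82,.010);F=atz(w,313.3,208.5,.010)
print(G,B,F,np.linalg.norm((G-B)[:2]),np.linalg.norm((G-F)[:2]))
d=(G-B)[:2];d/=np.linalg.norm(d);print('ang',np.degrees(np.arctan2(d[1],d[0])))
R=st['ee_rot'];print('tool y ang',np.degrees(np.arctan2(R[1,1],R[0,1])))
grip=np.r_[G[:2]-.065*d,.091];print(grip,R.T@(grip-st['ee_pos'])*100)
grip=np.r_[F[:2]-.012*d,.091];print(grip)
E
```

```text
[ 0.40616645 -0.3251223   0.011     ] [ 0.44646495 -0.16981103  0.01      ] [ 0.41885157 -0.27533167  0.01      ] 0.1604542303140173 0.051381114600184186
ang -104.54572814517341
tool y ang -105.92510913294593
[ 0.42249137 -0.26220571  0.091     ] [-0.33901081  0.14007103 13.63222755]
[ 0.4218654 -0.2637163  0.091    ]
```

```bash
python3 -m crank '-0.35 0.2 3 -0.024; 0 0 3 0;0 0 3 0;0 0 0.5 0;0 0 0 0;0 0 0 0' -0.3; python3 - <<'E'
from h import *
grab('wrist','wrist2');st=telemetry.state();R=st['ee_rot']
print(st['ee_pos'],st['grip_width'],R.T@(np.array([.4222,-.263,.091])-st['ee_pos'])*100,np.degrees(np.arctan2(R[1,1],R[0,1])))
E
```

```text
clock: 3.08
ee_pos: [0.4211, -0.2704, 0.1365]
ee_rot: [[0.965, -0.264, 0.007], [-0.264, -0.965, -0.005], [0.008, 0.003, -1.0]]
contact_force: [0.7, -0.4, 0.6]
grip_width: 0.034
[ 0.42124625 -0.27050846  0.136649  ] 0.03269291211203841 [-0.14344646 -0.76321117  4.56159063] -105.27930381305045
```

View pics/wrist2.png

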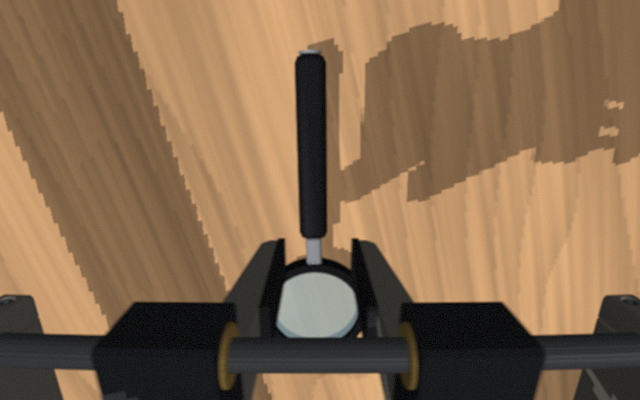

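Fingers straddle the handle axis, but the tool drifted ~8 mm toward the glass. I'll correct that, then descend slowly.

```bash
python3 -m crank '-0.15 -0.76 0 -0.013; 0 0 0 0;0 -0.1 1 0; 0 -0.1 1 0; 0 0 0 0;0 0 0 0'; python3 - <<'E'
from h import *
st=telemetry.state();R=st['ee_rot']
print(st['ee_pos'],st['grip_width'],R.T@(np.array([.4222,-.263,.091])-st['ee_pos'])*100,np.degrees(np.arctan2(R[1,1],R[0,1])),R[:,2])
E
```

```text
clock: 3.88
ee_pos: [0.4231, -0.2603, 0.1161]
ee_rot: [[0.968, -0.25, 0.008], [-0.25, -0.968, -0.006], [0.01, 0.004, -1.0]]
contact_force: [0.5, -0.0, 0.2]
grip_width: 0.0322
[ 0.42306633 -0.26034138  0.11614145] 0.032179188932511676 [-0.04152508  0.26921697  2.51493804] -104.45158022078164 [ 0.00825572 -0.00617377 -0.99994686]
```

```bash
python3 -m crank '0 0.2 0.9 0; 0 0 0.9 0; 0 0 0.6 0; 0 0 0 0;0 0 0 0'; python3 - <<'E'
from h import *
grab('wrist','wrist3');st=telemetry.state();R=st['ee_rot']
print(st['ee_pos'],st['grip_width'],R.T@(np.array([.4222,-.263,.091])-st['ee_pos'])*100,np.degrees(np.arctan2(R[1,1],R[0,1])),R[:,2],st['contact_force'])
E
```

```text
clock: 4.5
ee_pos: [0.4227, -0.2627, 0.0903]
ee_rot: [[0.968, -0.25, 0.008], [-0.25, -0.968, -0.006], [0.009, 0.004, -1.0]]
contact_force: [0.1, 1.2, -0.2]
grip_width: 0.0321
[ 0.42263903 -0.26274477  0.09034304] 0.03230172091506148 [-0.03552012  0.03593438 -0.06589291] -104.46702347072713 [ 0.0080989  -0.00606696 -0.9999488 ] [-0.0609429   0.23559351  0.04688728]
```

View pics/wrist3.png

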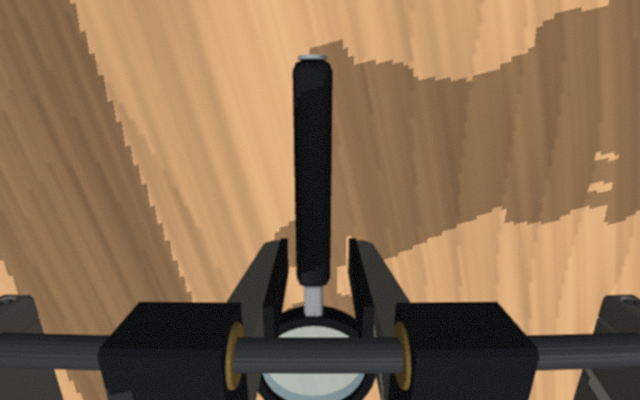

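```bash
python3 - <<'E'
from h import *
w=load('wrist3');st=telemetry.state();R=st['ee_rot'];p=st['ee_pos']
for n,v in(('tip -y',[.016,-.01,.088]),('tip +y',[.016,.01,.088]),('pad-y',[.016,-.01,.069]),('handle front pred',[0,.012,.077]),('butt',[0,-.1,.082])): print(n,proj(w,p+R@np.array(v)))
F=atz(w,313.5,284,.012);B=atz(w,312,60,.009);print(F,B,np.linalg.norm(F-B),'tool y of F,B',R.T@(F-p),R.T@(B-p))
E
```

```text
tip -y [[346.62127335 237.59589136]]
tip +y [[345.71088674 271.51250745]]
pad-y [[349.79010449 252.98517199]]
handle front pred [[316.36602234 285.16998197]]
butt [[316.12962913  53.32376359]]
[ 0.41879414 -0.27457624  0.012     ] [ 0.44579719 -0.1687428   0.009     ] 0.10926518726763018 tool y of F,B [-0.00150073  0.01211502  0.07837967] [-0.00181763 -0.09711932  0.08095613]
```

```bash
python3 -m crank '-0.17 0.03 0 0;0 0 0 0;0 0 0 0' -0.52; python3 -m crank '0 0 0 0;0 0 0 0' -0.58;python3 -m crank '0 0 0 0;0 0 0 0' -0.62;python3 -m crank '0 0 0 0;0 0 0 0' -0.65
```

```text
clock: 4.92
ee_pos: [0.4211, -0.2629, 0.0909]
ee_rot: [[0.968, -0.25, 0.009], [-0.25, -0.968, -0.007], [0.01, 0.005, -1.0]]
contact_force: [-0.4, 0.8, 0.0]
grip_width: 0.022
clock: 5.18
ee_pos: [0.421, -0.2628, 0.091]
ee_rot: [[0.968, -0.25, 0.009], [-0.25, -0.968, -0.007], [0.01, 0.004, -1.0]]
contact_force: [-0.1, 0.3, 0.5]
grip_width: 0.0193
clock: 5.42
ee_pos: [0.421, -0.2628, 0.091]
ee_rot: [[0.968, -0.25, 0.009], [-0.25, -0.968, -0.007], [0.01, 0.004, -1.0]]
contact_force: [0.3, -0.5, 0.2]
grip_width: 0.0176
clock: 5.68
ee_pos: [0.421, -0.2628, 0.091]
ee_rot: [[0.968, -0.25, 0.009], [-0.25, -0.968, -0.007], [0.01, 0.004, -1.0]]
contact_force: [-0.5, 0.4, 0.2]
grip_width: 0.0177
```

The fingers stop at 17.7 mm, which is the handle width, with the command at 16.1. I'll lift gently and look.

```bash
python3 -m crank '0 0 -0.5 0;0 0 -1 0;0 0 -1 0;0 0 -1 0;0 0 0 0;0 0 0 0'; python3 - <<'E'
from h import *
grab('wrist','wrist4');grab('scene','scene4');crop('scene4',150,140,160,110,5,'c4')
E
```

```text
clock: 6.42
ee_pos: [0.421, -0.2628, 0.1292]
ee_rot: [[0.968, -0.25, 0.01], [-0.25, -0.968, -0.008], [0.012, 0.005, -1.0]]
contact_force: [-0.3, 1.0, 0.4]
grip_width: 0.0172
```

View pics/wrist4.png

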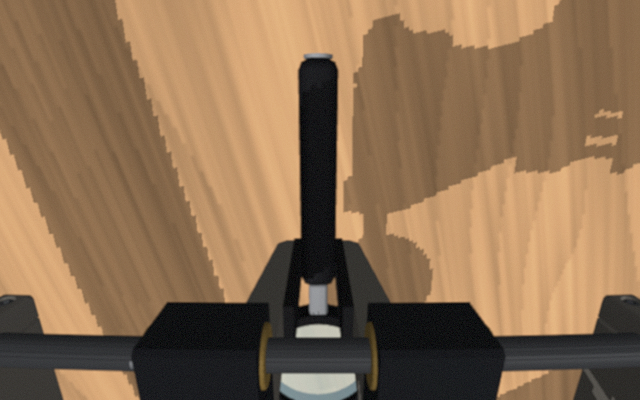

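View pics/c4.png

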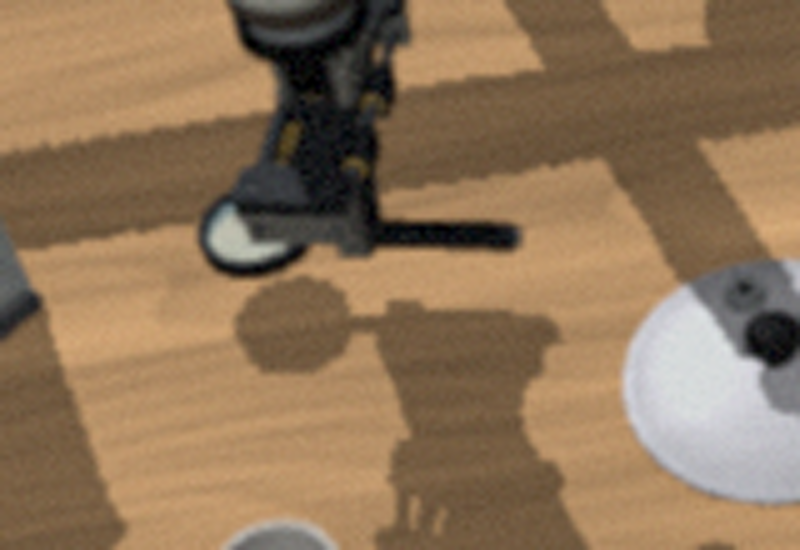

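The lens is lifted and level in the fingers, handle front at (318,282) as before. Next I'll check the height bias of the triangulation on the known vent and knob before fixing the target height.

```bash
python3 - <<'E'
from h import *
crop('scene0',265,180,80,60,10,'c_lids'); crop('scene0',355,235,40,30,20,'c_sqs2'); crop('top0',262,122,30,22,26,'c_sq2')
E
```

```text
(no output)
```

View pics/c_lids.png

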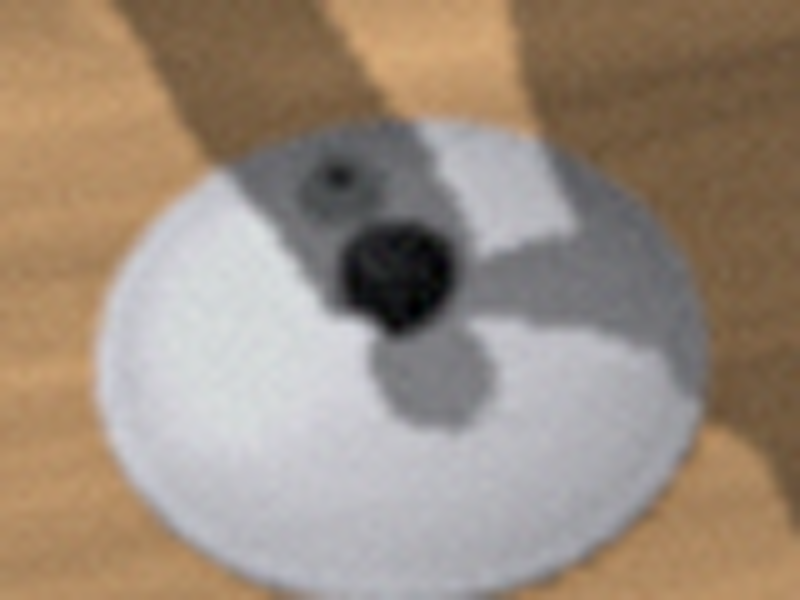

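View pics/c_sqs2.png

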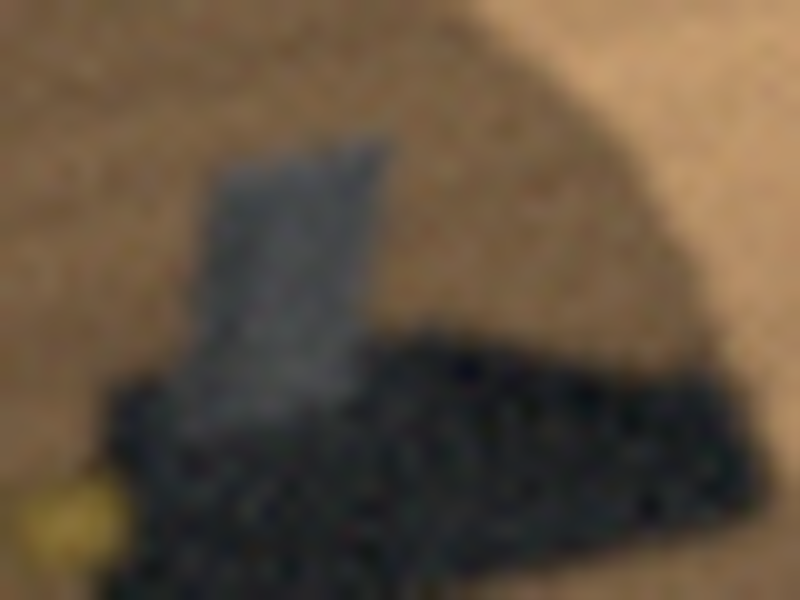

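View pics/c_sq2.png

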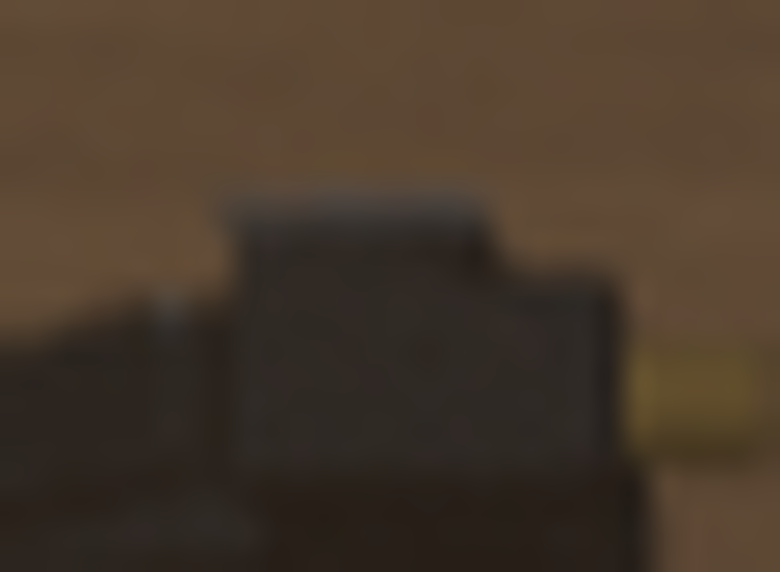

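```bash
python3 - <<'E'
from h import *
t=load('top0'); s=load('scene0')
def p(x,y,k,x0,y0): return x0+(x+.5)/k-.5, y0+(y+.5)/k-.5
print('vent',tri((t,*p(319,424,7,285,175)),(s,*p(341,177,10,265,180))))
print('ventscene@.024',atz(s,*p(341,177,10,265,180),.024))
bt=p(358,215,26,262,122)
for y in(160,165,172): print(tri((t,*bt),(s,*p(302,y,20,355,235))))
bb=tri((t,*bt),(s,*p(302,165,20,355,235)))
print('proj resid',bt,proj(t,bb),proj(s,bb))
# stock top edge: scene & top corner far right (brass end) z known .046
print('stock top front edge from top cam', atz(t,*p(430,465,26,262,122),.046), 'bottom near', atz(t,*p(565,405,12,240,110),0), 'scene bottom far', atz(s,*p(240,418,11,340,230),0),'blade base scene@.046',atz(s,*p(265,425,20,355,235),.046))
E
```

```text
vent [ 0.50080257 -0.03537236  0.02603767]
ventscene@.024 [ 0.49923876 -0.03423191  0.024     ]
[0.75909389 0.10807192 0.10773698]
[0.75931868 0.10813089 0.10690609]
[0.75963378 0.10821355 0.10574146]
proj resid (275.28846153846155, 129.78846153846155) [[274.82942589 129.68705055]] [[369.17625453 242.83722204]]
stock top front edge from top cam [0.75029077 0.10648524 0.046     ] bottom near [0.75149981 0.08784091 0.        ] scene bottom far [0.76667818 0.09330503 0.        ] blade base scene@.046 [0.76056961 0.10940655 0.046     ]
```

```bash
python3 -m crank '0 0 -1.5 0;0 0 -2 0;0 0 -2 0;0 0 -1.5 0;0 0 0 0;0.1 -1 0 0;0.1 -1.5 0 0;0.1 -1.5 0 0;0.1 -1.5 0 0;0.1 -1.5 0 0;0.1 -1 0 0;0 0 0 0'; python3 - <<'E'
from h import *
w=grab('wrist','wrist5');st=telemetry.state();R=st['ee_rot'];print(w['K'])
g=st['ee_pos']+R@np.array([0,.065,.084]);print('glass',g)
print(R.T@(np.array([.5005,-.036,.13])-g)*100,R[:,2])
E
```

```text
clock: 8.02
ee_pos: [0.4468, -0.1785, 0.2003]
ee_rot: [[0.969, -0.248, 0.006], [-0.248, -0.969, -0.004], [0.007, 0.002, -1.0]]
contact_force: [0.2, -0.0, -0.3]
grip_width: 0.0174
[[346.98921037   0.         317.84429771]
 [  0.         346.98921037 201.44359551]
 [  0.           0.           1.        ]]
glass [ 0.43111447 -0.24211114  0.11650635]
[  1.60874333 -21.68588506  -1.38442725] [ 0.00587412 -0.00368016 -0.99997598]
```

View pics/wrist5.png

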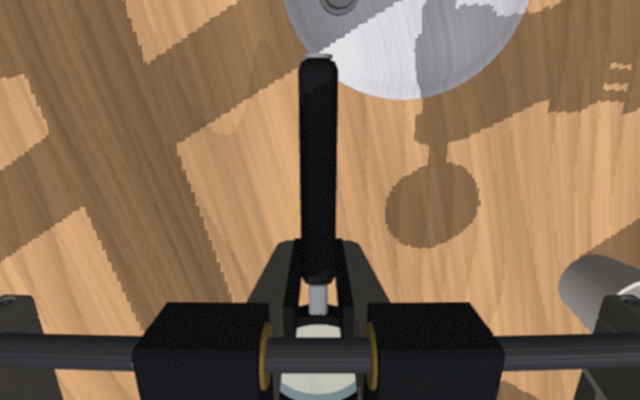

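The lens sits unchanged in the fingers and the vent shows at (340,2). Continuing.

```bash
python3 -m crank '0.15 -1.2 -0.3 0;0.15 -2 -0.3 0;0.15 -2 -0.2 0;0.15 -2 -0.2 0;0.15 -2 0 0;0.15 -2 0 0;0.15 -2 0 0;0.15 -2 0 0;0.15 -2 0 0;0.1 -1.2 0 0;0 0 0 0;0 0 0 0'; python3 - <<'E'
from h import *
w=grab('wrist','wrist6');st=telemetry.state();R=st['ee_rot']
g=st['ee_pos']+R@np.array([0,.065,.084]);print('glass',g)
print(R.T@(np.array([.5005,-.036,.13])-g)*100,R[:,2])
E
```

```text
clock: 9.57
ee_pos: [0.5106, 0.0017, 0.2133]
ee_rot: [[0.967, -0.255, 0.01], [-0.255, -0.967, -0.005], [0.011, 0.002, -1.0]]
contact_force: [0.2, 0.1, -0.5]
grip_width: 0.0176
glass [ 0.49483917 -0.0615984   0.12947015]
[-0.10538407 -2.6194192  -0.05978535] [ 0.00967564 -0.00479727 -0.99994168]
```

View pics/wrist6.png

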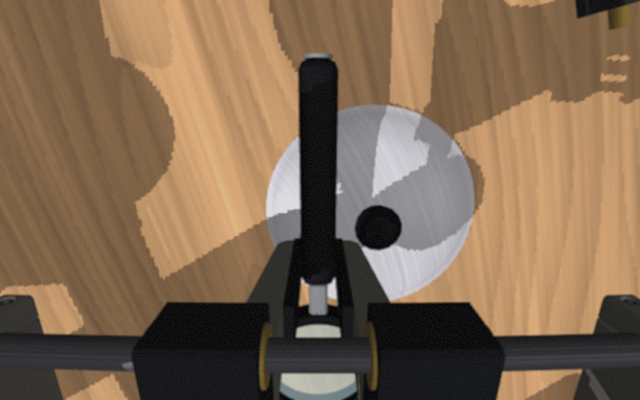

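The square is at the upper right edge (610,10). I'll pass a little beyond the vent to view the blade closer, well above everything.

```bash
python3 -m crank '0.8 -1.5 -0.3 0;1 -2 -0.3 0;1 -2 0 0;1 -2 0 0;0.8 -1.5 0 0;0 0 0 0;0 0 0 0'; python3 - <<'E'
from h import *
w=grab('wrist','wrist7');crop('wrist7',480,0,160,120,5,'c7')
E
```

```text
clock: 10.5
ee_pos: [0.5833, 0.0802, 0.2211]
ee_rot: [[0.966, -0.259, 0.012], [-0.259, -0.966, -0.004], [0.013, 0.001, -1.0]]
contact_force: [-0.8, -0.5, -1.4]
grip_width: 0.0175
```

View pics/wrist7.png

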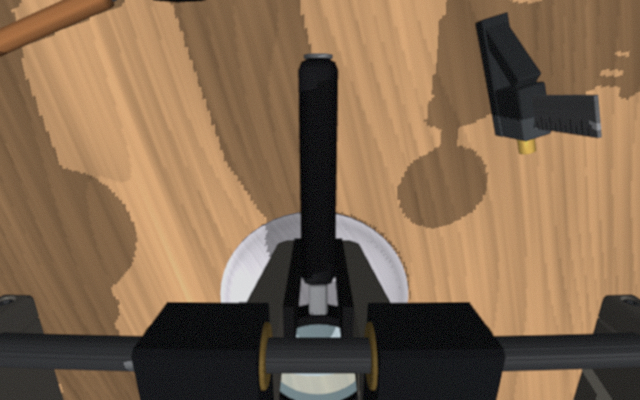

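View pics/c7.png

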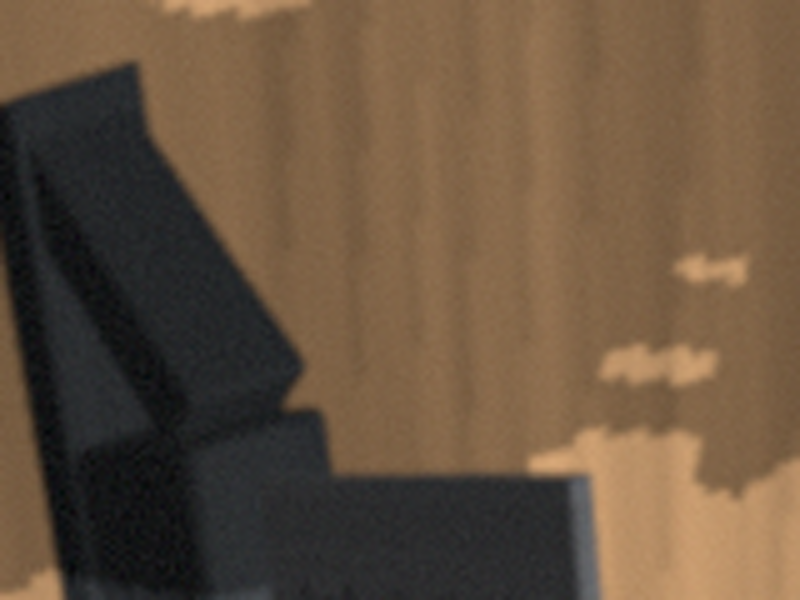

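An excellent view: the blade end is the bright strip between about (597,95) and (601,137).

```bash
python3 - <<'E'
from h import *
crop('wrist7',520,75,100,75,8,'c7b')
E
```

```text
(no output)
```

View pics/c7b.png

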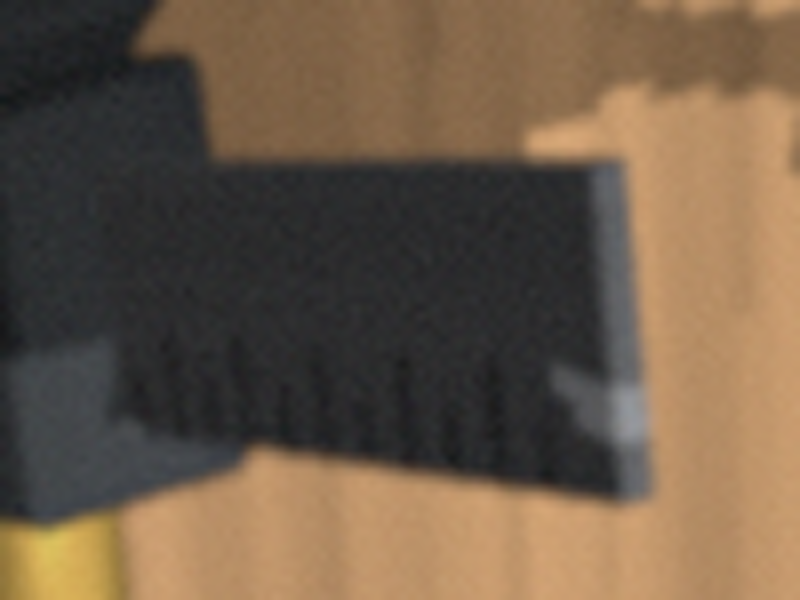

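```bash
python3 - <<'E'
from h import *
t=load('top0'); s=load('scene0'); w=load('wrist7')
def p(x,y,k,x0,y0): return x0+(x+.5)/k-.5, y0+(y+.5)/k-.5
c=p(620,330,8,520,75);a=p(607,162,8,520,75);b=p(632,497,8,520,75)
bt=p(358,215,26,262,122); bs=p(302,165,20,355,235)
print('w+top',tri((w,*c),(t,*bt)),'w+scene',tri((w,*c),(s,*bs)))
for z in(.103,.105,.107,.109,.111,.113): print(z,atz(w,*c,z),np.linalg.norm(atz(w,*a,z)-atz(w,*b,z)),atz(t,*bt,z),atz(s,*bs,z))
# far-side: blade root line check: stock-top brackets
print(w['cam_to_world'][:3,3])
E
```

```text
w+top [0.75987172 0.10754936 0.10509255] w+scene [0.75910627 0.10881035 0.10676763]
0.103 [0.76185951 0.10731411 0.103     ] 0.024928865900679317 [0.76018166 0.10747055 0.103     ] [0.75693515 0.11038837 0.103     ]
0.105 [0.76028214 0.10782648 0.105     ] 0.02467998085887021 [0.75961714 0.10721736 0.105     ] [0.75818746 0.10983861 0.105     ]
0.107 [0.75870477 0.10833886 0.107     ] 0.024431095817061103 [0.75905262 0.10696417 0.107     ] [0.75943977 0.10928885 0.107     ]
0.109 [0.7571274  0.10885124 0.109     ] 0.024182210775251987 [0.75848809 0.10671097 0.109     ] [0.76069207 0.10873909 0.109     ]
0.111 [0.75555002 0.10936362 0.111     ] 0.02393332573344288 [0.75792357 0.10645778 0.111     ] [0.76194438 0.10818933 0.111     ]
0.113 [0.75397265 0.109876   0.113     ] 0.023684440691633776 [0.75735905 0.10620459 0.113     ] [0.76319668 0.10763957 0.113     ]
[0.60386647 0.15863512 0.30332434]
```

All three cameras agree on the blade top at ~0.1065 m (range 0.105–0.107). Now I'll go to the vent.

```bash
python3 - <<'E'
from h import *
st=telemetry.state();R=st['ee_rot']
g=st['ee_pos']+R@np.array([0,.065,.084]);print(g,R.T@(np.array([.5003,-.036,.1065])-g)*100)
E
```

```text
[0.56743339 0.01699377 0.13716721] [-5.15002291  6.8562226   3.00442419]
```

```bash
python3 -m crank '-1 1.4 0 0;-1 1.4 0 0;-1 1.4 0.2 0;-1 1.4 0.4 0;-0.7 0.9 0.5 0;0 0 0.5 0;0 0 0 0;0 0 0 0'; python3 - <<'E'
from h import *
st=telemetry.state();R=st['ee_rot']
g=st['ee_pos']+R@np.array([0,.065,.084]);print(g,R.T@(np.array([.5003,-.036,.1065])-g)*100)
E
```

```text
clock: 11.55
ee_pos: [0.5183, 0.026, 0.2044]
ee_rot: [[0.965, -0.263, 0.014], [-0.263, -0.965, -0.005], [0.014, 0.001, -1.0]]
contact_force: [0.5, 0.6, -1.4]
grip_width: 0.0175
[ 0.50230778 -0.03709402  0.12042513] [-0.24246771 -0.05375163  1.3891337 ]
```

```bash
python3 -m crank '-0.15 0 0.5 0;0 0 0.5 0;0 0 0.35 0;0 0 0 0;0 0 0 0'; python3 - <<'E'
from h import *
st=telemetry.state();R=st['ee_rot']
g=st['ee_pos']+R@np.array([0,.065,.084]);print(g,R.T@(np.array([.5003,-.036,.1065])-g)*100)
for n in('top','scene','wrist'): grab(n,n+'8')
crop('top8',280,180,100,80,8,'c8t');crop('scene8',250,130,160,120,5,'c8s')
E
```

```text
clock: 12.18
ee_pos: [0.5174, 0.0269, 0.1899]
ee_rot: [[0.965, -0.262, 0.014], [-0.262, -0.965, -0.004], [0.014, 0.001, -1.0]]
contact_force: [-0.2, -0.1, -1.3]
grip_width: 0.0176
[ 0.5015276  -0.03622834  0.1059056 ] [-0.12357842  0.01021196 -0.06122594]
```

View pics/c8t.png

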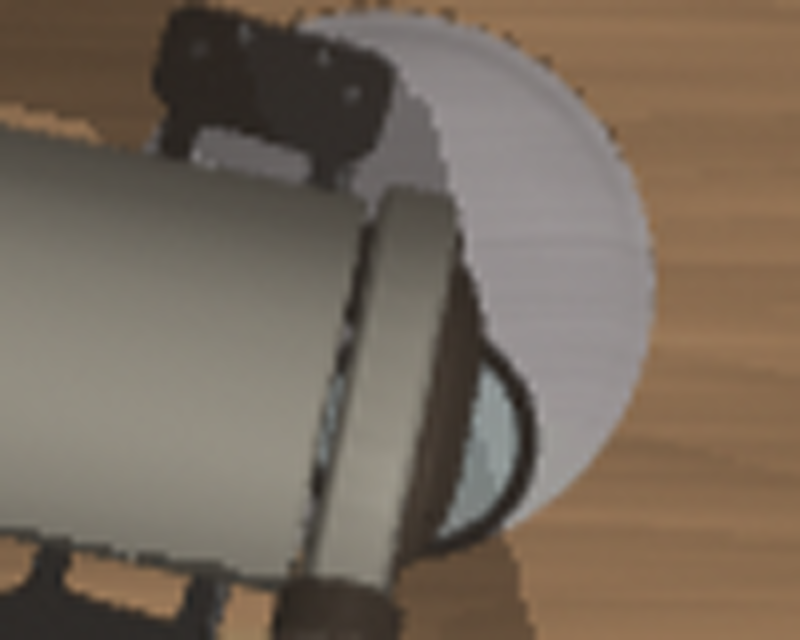

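View pics/c8s.png

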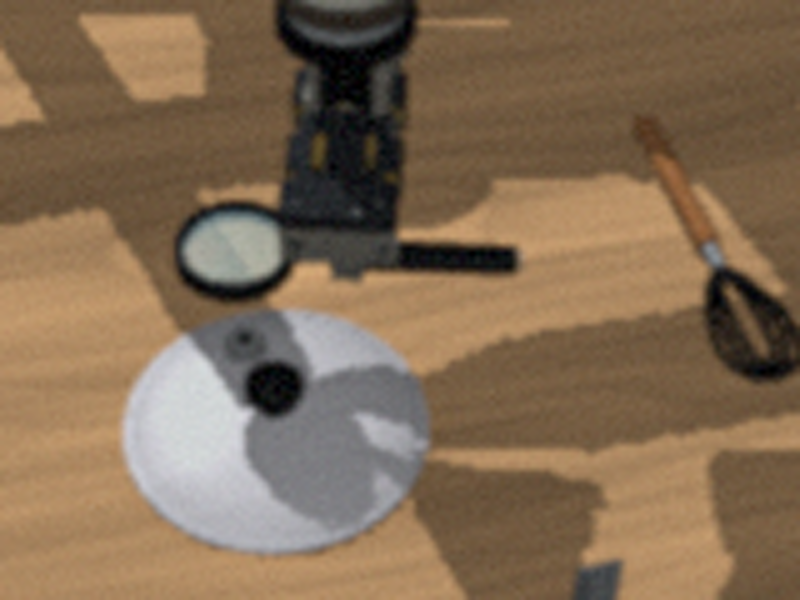

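View pics/wrist8.png

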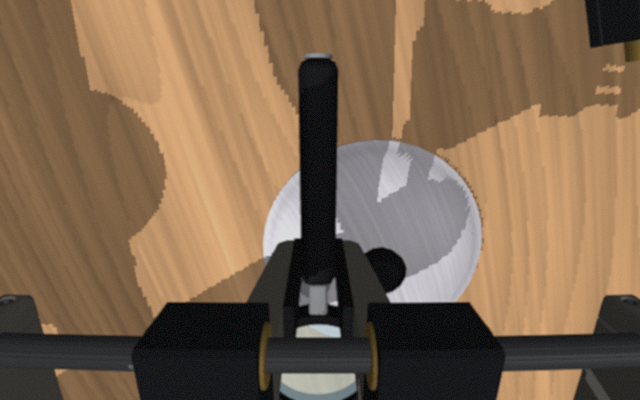

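Top view: rim's right edge at crop (537,435). Scene view: the rim spans crop x 178–292, y 202–298. I'll compare with the predicted rim.

```bash
python3 - <<'E'
from h import *
g=np.array([.5015,-.0362,.1059]);a=np.linspace(0,2*np.pi,181)
for n,x0,y0,k in(('top8',280,180,8),('scene8',250,130,5)):
    s=load(n); P=[proj(s,g+np.c_[.036*np.cos(a),.036*np.sin(a),0*a+z]) for z in(-.006,.006)]
    P=(np.vstack(P)-[x0,y0]+.5)*k-.5; print(n,P.min(0),P.max(0))
s=load('scene8');o=atz(s,250+(235.5)/5-.4,130+250/5-.4,.1065);print(o)
E
```

```text
top8 [292.13574167 321.42551877] [530.80371817 560.79586732]
scene8 [173.59463197 199.73558921] [297.75191411 304.2410764 ]
[ 0.50108952 -0.0363487   0.1065    ]
```

Predicted and observed rim agree within ~1 mm. Now I'll hold still.

```bash
python3 -m crank '0 0 0 0;0 0 0 0;0 0 0 0;0 0 0 0;0 0 0 0;0 0 0 0;0 0 0 0;0 0 0 0;0 0 0 0;0 0 0 0;0 0 0 0;0 0 0 0';python3 -m crank '0 0 0 0;0 0 0 0;0 0 0 0;0 0 0 0;0 0 0 0;0 0 0 0;0 0 0 0;0 0 0 0;0 0 0 0;0 0 0 0;0 0 0 0;0 0 0 0'; python3 - <<'E'
from h import *
st=telemetry.state();R=st['ee_rot'];w=grab('wrist','wrist9');s=grab('scene','scene9')
g=st['ee_pos']+R@np.array([0,.065,.084]);print(g,st['joint_velocities'])
d=cv2.absdiff(load('scene8')['pixels'],s['pixels']).max(2);print('scene diff',(d>50).sum())
d=cv2.absdiff(load('wrist8')['pixels'],w['pixels']).max(2);print('wrist diff',(d>50).sum())
E
```

```text
clock: 13.82
ee_pos: [0.5176, 0.0268, 0.1903]
ee_rot: [[0.965, -0.262, 0.015], [-0.262, -0.965, -0.005], [0.015, 0.001, -1.0]]
contact_force: [-0.3, 0.3, -0.2]
grip_width: 0.0178
clock: 15.32
ee_pos: [0.5176, 0.0268, 0.1903]
ee_rot: [[0.965, -0.262, 0.015], [-0.262, -0.965, -0.005], [0.015, 0.001, -1.0]]
contact_force: [0.5, 0.1, -0.5]
grip_width: 0.0177
[ 0.50178501 -0.03631685  0.10634211] [ 0.02590138  0.02738441 -0.00089125  0.0278138   0.01363346  0.08325784]
scene diff 0
wrist diff 56
```

View pics/scene9.png

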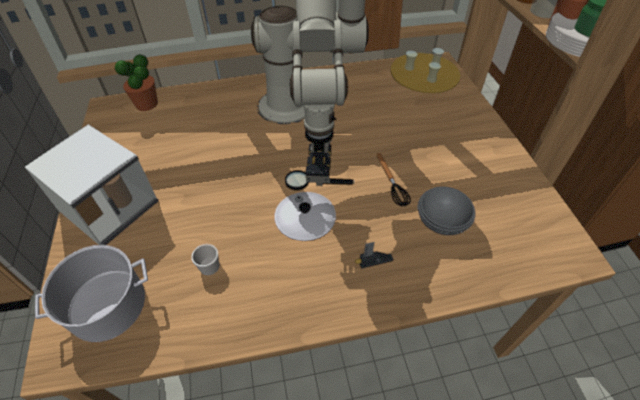

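The lens has been still for 3 s and is hovering over the vent at about (297,180) in the scene view. The lid, cup, square, whisk and bowls are at their original pixels, so I'm handing in.

```bash
python3 -c "
from plant import env; print(env.finish_job())"
```

```text
the job is handed in; nothing more can be done
None
```

I picked the lens up by its handle at the balance point, closing the fingers in small steps until they stopped at about 17.7 mm. I then carried it clear of everything and held it level over the vent for 3 s. The job is handed in with the lens still in the fingers; no verdict is reported.

**Last checks**
- **Position:** the glass centre was at (0.502, -0.036, 0.106) m from the arm's pose. The vent measured (0.500, -0.036) m, so the glass is about 1.5 mm off the vent's axis.
- **Height:** I took the blade top as 0.1065 m. My first estimate was 0.109 m; closer readings from the three cameras gave 0.105–0.107 m.
- **Level and steady:** the tool was tilted about 0.015 rad. The scene picture did not change during the hold; the wrist picture changed in only 56 pixels.
- **Rim in the pictures:** the scene and top views matched the predicted rim to within about 1 mm, though the arm hid most of the rim from the top camera.
- **Other objects:** by eye, the lid, square, bowls, cup and whisk looked unmoved in the scene view.

**Not measured:** the grip force can't be read from the state. I only commanded the fingers about 1.6 mm narrower than where they stopped, and saw no slip in the pictures.

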